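# Slide the order board out over the riser's open end

## Robot

A 6-joint arm with a two-finger parallel gripper is mounted at the origin on the work surface. World frame = base frame: x ahead of the robot, y to its left, z up, the work surface at z = 0. Lengths are in mm, angles in rad, forces in N, time in s.
With the tool pointing down it reaches from about 325 to 900 mm from the base axis. Payload 3.5 kg.
Tool frame: the origin (TCP) lies on the centre line of the jaws, within the pads' length; the fingertips stand 17 mm ahead of it and the grasp point (between the pads) lies 2 mm behind it; z points along the fingers, x is the direction in which the jaws open and shut, and the axes are right-handed (so a half turn about z gives the same grasp; the last joint's range is limited). The gripper opens to 85 mm and grips with 20 to 120 N. Pads are 22 mm wide; open, the fingers measure 114 mm over their backs; the gripper's body (76 mm by 85 mm) begins 54 mm behind the grasp point. The pads swing forward as they close: fully open they stand 13 mm farther back than shut.
Start: joints at [1.136, 0.276, -0.026, 1.268, 0, 1.467], TCP at [203.597, 590.906, 248.313] pointing down, gripper open.
Joint ranges: [-3.12, 3.12], [-0.85, 1.88], [-1.08, 1.24], [-1.95, 2.15], [-1.57, 1.53], [-3.14, 3.14]. Speed limits (rad/s): [2.57, 2.57, 3.14, 3.14, 3.14, 3.14].

## Interface

Orientations are given as [roll, pitch, yaw] about the fixed x, y, z axes, in that order (R = Rz(yaw) Ry(pitch) Rx(roll)).
In Python, from bench import bot gives the robot as it stands. The module is installed in compiled form; this text tells all that it offers. Calls block until the motion is done:
- bot.goto(position, orientation): joint-space move of the TCP to a pose.
- bot.move_straight(position, max_speed=150, rotation=None): straight line of the TCP; rotation=None keeps the orientation; max_speed is the mean speed in mm/s.
- bot.move_joints(angles): joint-space move.
- bot.open() and bot.close(): open the fingers fully, or close them until they stop; the grip force is fixed at half the most.
- bot.sleep(seconds).
- bot.solve_ik(position, orientation): joint angles nearest the present ones, or None.
- bot.grab_frame(name): name is "side" or "top" or "wrist"; returns a dict with "pixels" (400x640x3 uint8, blue, green, red), "camera_matrix" (3x3 intrinsics, pixels), "cam_to_world" (4x4, takes a point from camera to world coordinates). Camera axes: x right, y down, z forward; pixel columns grow to the right and rows downward; lengths in mm; the calibration is good to about 2 mm. A picture is of the moment at which its call begins. There is no depth.
A pose or a line that the arm cannot do raises bot.IKError and nothing moves.
- bot.finish_job(): hands the job in, once; it reports no verdict.
Readings, each from a call of its own:
- bot.get_time_s(): time.
- bot.get_q(): joint angles.
- bot.get_qvel(): joint speeds.
- bot.get_joint_torque(): joint torques, N m.
- bot.get_tcp_pos(): TCP position.
- bot.get_tcp_rot(): TCP orientation.
- bot.get_contact_force(): force on the tool from outside, world axes, zero at the start.
- bot.get_ft_torque(): the same for the moment, N m.
- bot.get_opening(): finger opening in mm.
Only numpy, scipy, OpenCV 4.12 (cv2) and the standard library are available. Lean on these libraries where they do the work, as an engineer would, in place of code of your own. Each camera call takes 0.05 s, during which the arm holds its last target. There are 200 camera calls.

## Task

On the low metal riser lies a flat dark order board with a sheet of paper on it. Push it along the riser with the fingertips, keeping it down on the riser all the way (never picked up), until its leading short end sticks out 40 mm (to within a centimetre) beyond the riser's open end (the end without the upturned lip), square to that end and lying flat, so that the next person can take hold of it; then draw the hand away. Do not let the board tip or fall, and leave the vial, the carton and the infusion bottle where they stand.

Things in the scene. Friction and masses are not known exactly. Their poses are not given: they have to be found in the camera images.
- riser_edge (a point): Middle of the top edge of the open end of the riser, a fixed low metal bench; its flat top, 320 (x) by 400 mm (y), is 60 mm above the work surface. y points level out over the open end (the way the board must go; roughly the robot's left, yaw up to 25 deg), x along the edge, z up. The top reaches back to y = -400 mm, where an upturned lip, 8 mm thick, stands 22 mm above it.
- board_center (a point): Centre of the order board, mid-thickness: a flat rigid plastic plate 105 (x) by 150 (y) by 6 mm thick, 75 to 165 g, loose on the riser with ordinary friction; dark, a white sheet on top, a flat steel strip (1 mm high) across the trailing short end. y points along its length to the leading end, within 15 deg of the riser's y at the start; z up.
- board_front (a point): Middle of the board's leading short end (mid-thickness), 75 mm along the board's y from its centre; same axes. Its y in the frame of riser_edge is the overhang; it starts about 85 to 165 mm short of the edge.
- vial_mid (a point): Bystander: centre of a brown glass vial with a metal cap, 26 mm across, 52 mm tall, standing on the riser near its far side (+x of the riser), beside the board's path.
- carton_mid (a point): Bystander: centre of a small plain cardboard carton, 32 x 70 x 45 mm high, standing on the riser near its near side (-x of the riser), beside the board's path.
- infusion_mid (a point): Bystander: centre of a pale translucent infusion bottle, 72 mm across, 170 mm tall, standing on the bench to the robot's right of the riser.
Not all that is in view belongs to the job. There is more than one size of the part that bears board_center; the job needs the middle-sized.

How it is judged:
By the outcome, as a careful person would: the job done as asked, in the order asked, and still so for the second after the job is handed in, with the robot touching nothing.
It also fails if it takes over 45 s, if anything falls off the work surface, if the arm or the gripper's body presses on something with over 40 N, if the wrist force passes 120 N, or if a joint passes its speed limit or range.

## Working session

There is one attempt and no reset: what is moved stays moved. The work goes in short steps, each a Python script; the robot and the scene stay as the last script left them, time stands still between calls to the robot, and variables do not carry over. Pictures are saved under pics/ and viewed, about 8 in all and at most 12, crops included, and the job is handed in when it is done.

```bash
mkdir -p pics && python3 - <<'E'
from bench import bot
import cv2,numpy as np,pickle
for n in("top","side"):
    f=bot.grab_frame(n); pickle.dump(f,open(n+".pkl","wb")); cv2.imwrite(f"pics/{n}0.png",f["pixels"])
    print(n,f["camera_matrix"].tolist(),np.round(f["cam_to_world"],3).tolist())
print(bot.get_tcp_rot(),bot.get_opening(),bot.get_time_s())
E
```

```text
top [[377.4062369847066, 0.0, 315.2247683390144], [0.0, 377.4062369847066, 207.99293473695545], [0.0, 0.0, 1.0]] [[-0.025, -0.995, 0.094, 407.767], [-1.0, 0.023, -0.021, -151.816], [0.019, -0.094, -0.995, 912.134], [0.0, 0.0, 0.0, 1.0]]
side [[412.58270134393655, 0.0, 315.60926850834795], [0.0, 412.58270134393655, 201.63837882095595], [0.0, 0.0, 1.0]] [[-0.68, -0.413, 0.606, -16.828], [-0.733, 0.399, -0.551, 326.132], [-0.015, -0.819, -0.574, 587.29], [0.0, 0.0, 0.0, 1.0]]
[-3.14139366e+00  1.97292711e-03  1.23900848e+00] 85.51857033920126 0.1
```

View pics/top0.png

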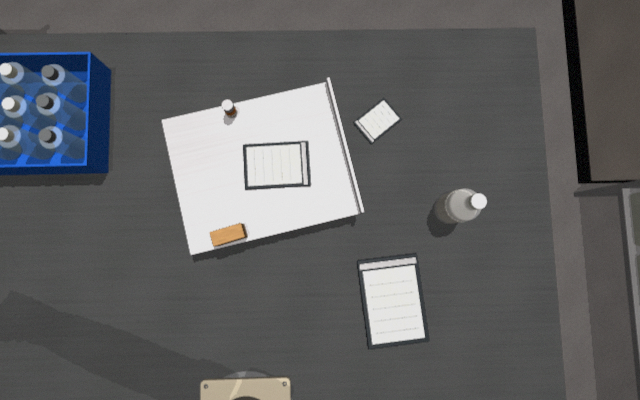

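View pics/side0.png

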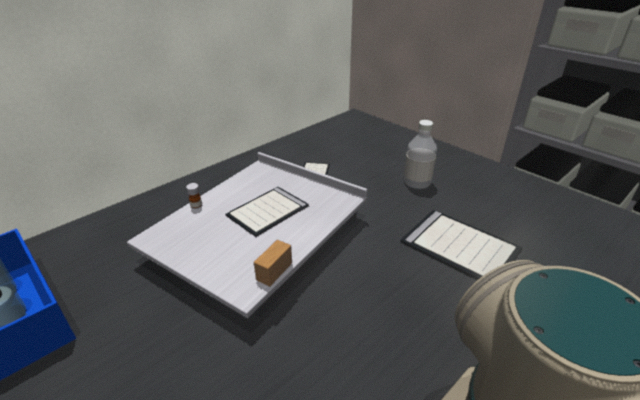

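The top view shows the riser with its open end on the left, corners near (162,120) and (191,254), and the lip on the right. The middle-sized board is on it around (277,165) with its strip at the right. The vial is near (230,108) and the carton near (228,235). The large and small boards lie on the bench as decoys. The side view agrees.

```bash
cat > h.py <<'E'
import numpy as np,cv2
def cast(f,uv,z):
    uv=np.atleast_2d(np.asarray(uv,float)); T=f["cam_to_world"]; K=f["camera_matrix"]
    d=np.c_[uv,np.ones(len(uv))]@np.linalg.inv(K).T@T[:3,:3].T
    return (T[:3,3]+d*((z-T[2,3])/d[:,2])[:,None])[:,:2]
def proj(f,p):
    T=f["cam_to_world"]; q=(np.atleast_2d(p)-T[:3,3])@T[:3,:3]; q=q@f["camera_matrix"].T
    return q[:,:2]/q[:,2:]
def up(g,s=4): return cv2.resize(g,None,fx=s,fy=s,interpolation=cv2.INTER_CUBIC)
def rect(f,mask,z,s=4):
    c=max(cv2.findContours(mask,cv2.RETR_EXTERNAL,cv2.CHAIN_APPROX_NONE)[0],key=cv2.contourArea)[:,0,:]
    w=cast(f,(c+.5)/s-.5,z); return cv2.minAreaRect(w.astype(np.float32))
def yframe(r):
    # long-axis direction pointing to +y
    b=cv2.boxPoints(r); e=[b[1]-b[0],b[2]-b[1]]; e=max(e,key=np.linalg.norm); e=e/np.linalg.norm(e)
    return e if e[1]>0 else -e
def board(f,seed):
    """dark frame + paper on bright riser; seed = approximate board-centre pixel"""
    g=up(cv2.cvtColor(f["pixels"],cv2.COLOR_BGR2GRAY)); H,W=g.shape
    m=(g<120).astype(np.uint8)*255
    n,l,st,_=cv2.connectedComponentsWithStats(m)
    best=[i for i in range(1,n) if st[i,0]<seed[0]*4<st[i,0]+st[i,2] and st[i,1]<seed[1]*4<st[i,1]+st[i,3] and st[i,4]<40000 and st[i,2]>100]
    i=max(best,key=lambda i:st[i,4]); r=rect(f,(l==i).astype(np.uint8)*255,66)
    return r,yframe(r)
E
python3 - <<'E'
import pickle; from h import *
f=pickle.load(open("top.pkl","rb"))
r,e=board(f,(277,165)); print("board",r,e,np.degrees(np.arctan2(-e[0],e[1])))
p=f["pixels"]; g=up(cv2.cvtColor(p,cv2.COLOR_BGR2GRAY))
m=(g>120).astype(np.uint8)*255
n,l,st,_=cv2.connectedComponentsWithStats(m); L=l[4*200,4*220]; k=(l==L).astype(np.uint8)*255
rr=rect(f,k,60); print("riser raw",rr); print(cv2.boxPoints(rr))
# open-end edge: leftmost bright pixel per row, line fit
pts=[]
for v in range(4*128,4*246,4):
    u=np.where(k[v])[0][0] if k[v].any() else None
    pts.append(((u+.5)/4-.5,(v+.5)/4-.5))
w=cast(f,pts,60); vx,vy,x0,y0=cv2.fitLine(w.astype(np.float32),cv2.DIST_HUBER,0,.01,.01).ravel()
print("edge dir",vx,vy,"pt",x0,y0,"yaw",np.degrees(np.arctan(vy/vx)))
# far/near edges by column
for nm,cols,ix in(("far",range(170,215,2),0),("near",range(255,330,3),-1)):
    q=[(u,(np.where(k[:,4*u])[0][ix]+.5)/4-.5) for u in cols]
    a=cast(f,q,60); print(nm,cv2.fitLine(a.astype(np.float32),cv2.DIST_HUBER,0,.01,.01).ravel())
print("vial base",cast(f,[(231,114)],62),"carton top corners",cast(f,[(210,236),(243,224),(246,236),(213,247)],105))
E
```

```text
board ((587.8305053710938, -83.83769989013672), (104.85287475585938, 148.88328552246094), 2.1451573371887207) [-0.03743117  0.99929917] 2.1451492
riser raw ((593.5404052734375, -43.52162170410156), (333.3271789550781, 393.1720275878906), 12.427535057067871)
[[ 388.4757   112.59141]
 [ 473.08813 -271.36823]
 [ 798.6051  -199.63464]
 [ 713.9927   184.32498]]
edge dir 0.9765554 0.21526632 pt 545.6908 146.61572 yaw 12.431151
far [ 2.16631785e-01 -9.76253390e-01  7.17187561e+02  1.08947624e+02]
near [ 2.1517612e-01 -9.7657526e-01  4.4233609e+02 -1.2999174e+02]
vial base [[710.12613295  18.92551781]] carton top corners [[429.2403396   55.63102761]
 [453.07661411 -14.31103213]
 [427.39799642 -20.49709345]
 [405.85344172  49.27831997]]
```

Riser and board sizes check out: the riser is 320 mm wide with yaw 12.4°, and the board is 105×149 mm with yaw 2.1°. The front is about 160 mm short of the edge, and the side clearances to the vial and carton are about 60 mm or more. I'll push with the open fingers, which gives two contact points and lets me steer. First I'll find the riser height by touch.

```bash
python3 - <<'E'
from bench import bot; import numpy as np
c=np.array([587.83,-83.84]); e=np.array([-.03743,.9993]); yaw=np.radians(2.145)
p=c-e*(75+36)
bot.goto([*p,150],[np.pi,0,yaw]); bot.move_straight([*p,88],80)
f0=bot.get_contact_force(); print(f0,bot.get_time_s())
z=88
while z>60:
    z-=1; bot.move_straight([*p,z],20); F=bot.get_contact_force()-f0
    if F[2]>3: break
print(z,F,bot.get_tcp_pos(),bot.get_time_s())
bot.move_straight([*p,bot.get_tcp_pos()[2]+2.0],20); print(bot.get_contact_force()-f0,bot.get_tcp_pos(),bot.get_tcp_rot(),bot.get_time_s())
import cv2; cv2.imwrite("pics/w1.png",bot.grab_frame("wrist")["pixels"])
E
```

```text
[-0.12039179  0.3891643   0.54029922] 4.1167
63 [-1.64570646  0.77384401  4.57858964] [ 592.03187046 -194.7869266    63.86433814] 10.3667
[ 0.05231611 -0.41361395 -0.60571829] [ 592.12350767 -194.81721215   65.88548994] [ 3.14145079e+00 -2.95761157e-04  3.74521263e-02] 10.6583
```

View pics/w1.png

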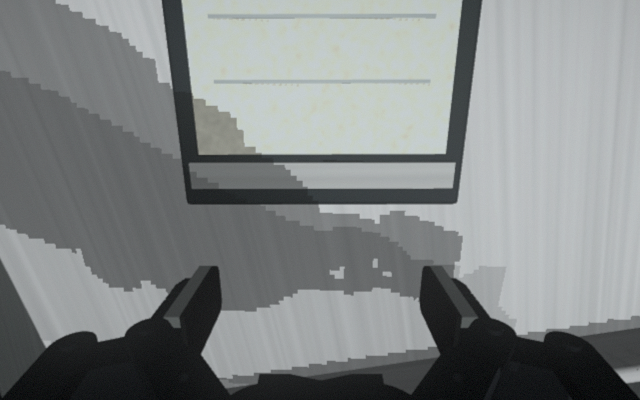

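The wrist view shows the board's trailing edge (187–457, row 195) square to and centred on the open fingers (inner faces at 220 and 420). The tips touched the riser at TCP z≈63.9. Now I'll push along a gentle arc that turns the board to the riser's heading, stopping short to measure.

```bash
python3 - <<'E'
from bench import bot; import numpy as np,cv2,pickle
Z=65.4
a0,a1=np.radians([2.145,12.43]); d=lambda a:np.array([-np.sin(a),np.cos(a)])
p=bot.get_tcp_pos()[:2]
def mv(p,a,v):
    bot.move_straight([*p,Z],v,rotation=[np.pi,0,a]); print(np.round(p,1),np.round(bot.get_contact_force(),1),np.round(bot.get_tcp_pos(),1),round(bot.get_time_s(),2))
p=p+d(a0)*18; mv(p,a0,50)
p=p+d(a0)*10; mv(p,a0,30)
n=5
for i in range(n):
    am=a0+(a1-a0)*(i+.5)/n; p=p+d(am)*20; mv(p,a0+(a1-a0)*(i+1)/n,50)
p=p+d(a1)*65; mv(p,a1,50)
# expected overhang with face 11 ahead of TCP
print("est overhang",(p@d(a1)+11+150)-np.array([545.69,146.62])@d(a1))
for k in("top","wrist","side"):
    f=bot.grab_frame(k); pickle.dump(f,open(k+"2.pkl","wb")); cv2.imwrite(f"pics/{k}2.png",f["pixels"])
E
```

```text
[ 591.3 -176.8] [-0.6  0.2  0.9] [ 591.3 -176.3   65.3] 11.22
[ 591.  -166.8] [-0.1  0.2 -0.1] [ 590.9 -166.6   65.4] 11.7
[ 589.9 -146.8] [ 0.9 -1.2  0.5] [ 589.7 -146.3   65.4] 12.25
[ 588.  -126.9] [ 0.3 -0.6 -0.5] [ 587.9 -126.4   65.4] 12.8
[ 585.5 -107.1] [ 0.3  0.2 -0.4] [ 585.3 -106.6   65.4] 13.35
[582.2 -87.3] [-0.8  0.1  0.1] [582.1 -86.9  65.3] 13.9
[578.3 -67.7] [ 0.6  0.  -0.5] [578.1 -67.3  65.4] 14.45
[564.3  -4.3] [-0.2 -0.   0. ] [564.4  -4.4  65.4] 15.9
est overhang 9.660271605061563
```

View pics/top2.png

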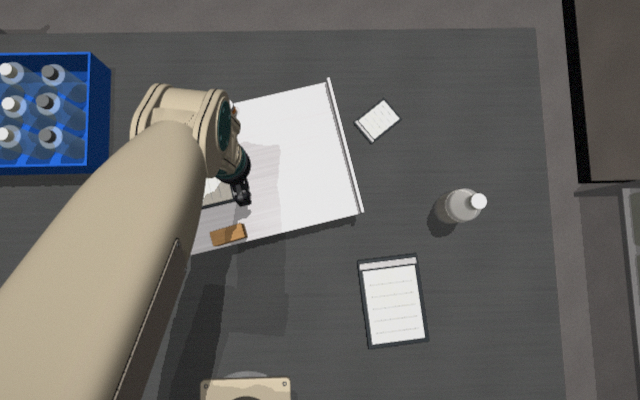

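View pics/side2.png

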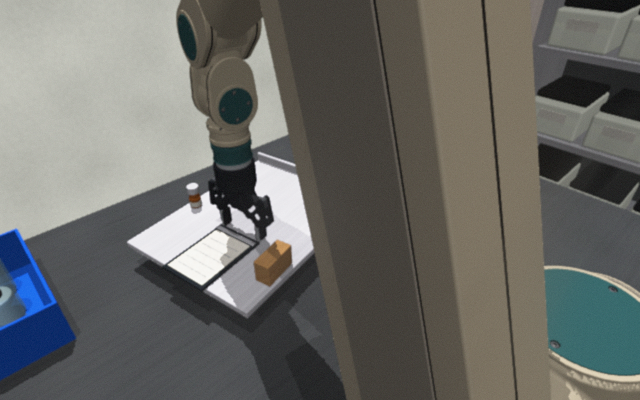

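The board has been pushed flat to about the edge, with its front corners near (167,278) and (205,288) in the side view, and the vial and carton are untouched. I'll look closer with a magnified side crop next to the wrist view.

```bash
python3 - <<'E'
import cv2,numpy as np
s=cv2.imread("pics/side2.png")[215:305,140:280]; s=cv2.resize(s,None,fx=5,fy=5,interpolation=cv2.INTER_CUBIC)
w=cv2.imread("pics/wrist2.png"); cv2.imwrite("pics/s2c.png",s)
E
```

```text
(no output)
```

View pics/s2c.png

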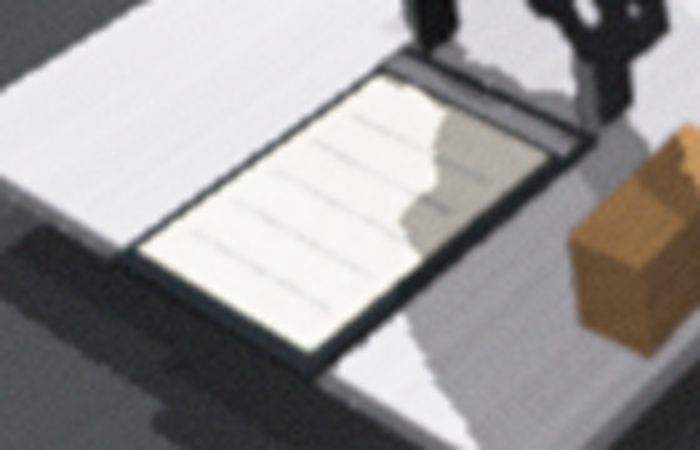

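View pics/wrist2.png

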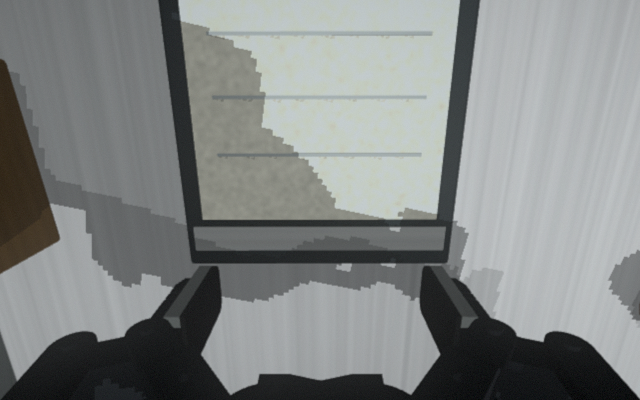

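The board lies square against both fingertips, with its trailing edge at row 255 between columns 190 and 448 of the wrist view. Its front is just past the edge: crop corners (125,255) and (312,372), trailing corners (410,50) and (593,140). I'll cast these, along with the riser edge in the same side view.

```bash
python3 - <<'E'
from h import *; import pickle
f=pickle.load(open("side2.pkl","rb")); f0=pickle.load(open("side.pkl","rb"))
a=np.radians(12.43); y=np.array([-np.sin(a),np.cos(a)]); x=np.array([np.cos(a),np.sin(a)]); E=np.array([545.69,146.62])
c=np.array([(125,255),(312,372),(410,50),(593,140)],float)
w=cast(f,(c+.5)/5-.5+[140,215],66); print(np.round(w,1),[round(float(v),1) for v in (w-E)@y],np.round((w-E)@x,1))
v=w[0]-w[1]; print("front yaw",np.degrees(np.arctan2(v[1],v[0])), "sizes",np.linalg.norm(w[0]-w[1]),np.linalg.norm(w[2]-w[3]),np.linalg.norm(w[0]-w[2]))
# riser open edge in side view 0: right corner/left corner eyeballed crop -> per-column lowest bright
g=up(cv2.cvtColor(f0["pixels"],cv2.COLOR_BGR2GRAY)); q=[]
for u in range(145,240,4):
    col=g[:,4*u].astype(int)
    vv=np.where(col[4*230:4*320]>150)[0]
    if len(vv): q.append((u,(vv[-1]+4*230+.5)/4-.5))
W=cast(f0,q,60); print("edge from side: y",np.round((W-E)@y,1))
E
```

```text
[[ 5.761e+02  1.609e+02]
 [ 4.783e+02  1.408e+02]
 [ 6.076e+02  2.040e+01]
 [ 5.097e+02 -3.000e-01]] [7.4, 8.8, -136.6, -135.7] [ 32.7 -67.1  33.3 -66.8]
front yaw 11.620442764049484 sizes 99.80150244528676 100.06505106576115 144.01855049640523
edge from side: y [1.5 1.2 1.  1.2 1.4 1.1 1.3 1.  1.2 1.4 1.1 0.9 1.1 1.2 1.  1.2 0.9 1.1
 0.9 1.  1.2 1.  1.1 0.9]
```

Both views agree on an overhang of about 9–10 mm and a board square to within 1°. I'll push 30 mm more, then back off, lift and look.

```bash
python3 - <<'E'
from bench import bot; from h import *; import pickle
a=np.radians(12.43); y=np.array([-np.sin(a),np.cos(a)]); x=np.array([np.cos(a),np.sin(a)]); E=np.array([545.69,146.62])
p=np.array([564.3,-4.3]); R=[np.pi,0,a]
bot.move_straight([*(p+30.3*y),65.4],35,rotation=R); print(bot.get_contact_force(),bot.get_tcp_pos())
bot.sleep(.3); q=p-20*y
bot.move_straight([*q,65.4],60); bot.move_straight([*q,230],150)
bot.goto([560,-330,260],R); print(bot.get_time_s())
for k in("top","side"):
    f=bot.grab_frame(k); pickle.dump(f,open(k+"3.pkl","wb")); cv2.imwrite(f"pics/{k}3.png",f["pixels"])
E
python3 - <<'E'
import cv2,numpy as np
t=cv2.resize(cv2.imread("pics/top3.png")[80:270,140:300],None,fx=2.5,fy=2.5,interpolation=cv2.INTER_CUBIC)
s=cv2.resize(cv2.imread("pics/side3.png")[160:320,120:310],(400,475*400//400),interpolation=cv2.INTER_CUBIC)
cv2.imwrite("pics/c3.png",np.hstack([t,s[:475]]))
E
```

```text
[-0.65135595 -0.55503833  0.09178297] [557.76472327  25.36027956  65.39866938]
20.7833
```

View pics/c3.png

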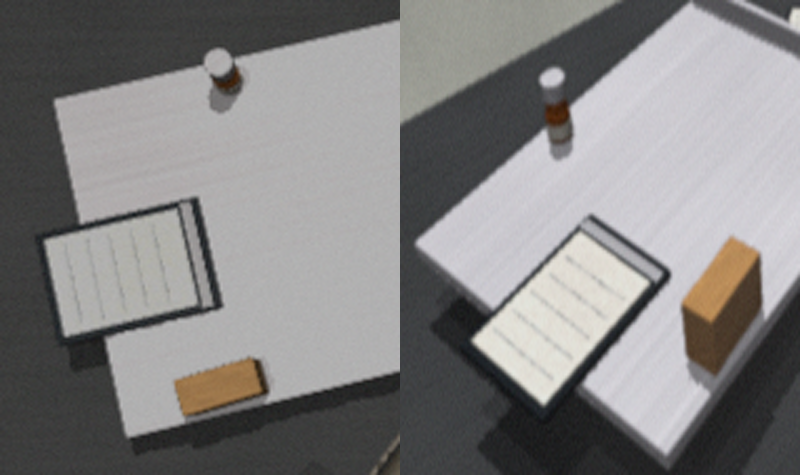

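The board lies flat over the open end (crop: trailing corners (197,198) and (221,306), front (38,236) and (65,341)), and the vial and carton are in place. I'll do one numerical check of the overhang and squareness.

```bash
python3 - <<'E'
from h import *; import pickle
f=pickle.load(open("top3.pkl","rb")); f0=pickle.load(open("top.pkl","rb"))
a=np.radians(12.43); y=np.array([-np.sin(a),np.cos(a)]); x=np.array([np.cos(a),np.sin(a)]); E=np.array([545.69,146.62])
c=np.array([(197,198),(221,306),(38,236),(65,341)],float)
w=cast(f,(c+.5)/2.5-.5+[140,80],66); print("corners y",np.round((w-E)@y,1),"x",np.round((w-E)@x,1))
# trailing edge by scan: along rays from riser toward the board (world grid at z=66)
g=cv2.cvtColor(f["pixels"],cv2.COLOR_BGR2GRAY); xm=((w-E)@x).mean(); pts=[]
ss=np.arange(-150,-90,.5)
for o in np.arange(-40,41,5):
    P=E+(xm+o)*x+ss[:,None]*y
    uv=proj(f,np.c_[P,np.full(len(P),66.)]).astype(np.float32)
    v=cv2.remap(g,uv[:,:1],uv[:,1:],cv2.INTER_LINEAR).ravel(); th=(int(v[:20].mean())+int(v.min()))/2
    pts.append((o,ss[np.argmax(v<th)]))
k=np.polyfit(*np.array(pts).T,1); print("trailing y",k[1],"overhang",k[1]+150,"skew deg",np.degrees(np.arctan(k[0])))
d=cv2.absdiff(f["pixels"],f0["pixels"]).max(2); print("diff vial",d[98:120,220:240].mean(),"carton",d[224:248,208:248].mean(),"bottle",d[185:225,435:490].mean())
E
```

```text
corners y [-110.2 -109.7   36.    31.8] x [ 35.8 -65.6  35.3 -63.4]
trailing y -110.8529411764706 overhang 39.147058823529406 skew deg 0.14043055093731305
diff vial 41.70681818181818 carton 46.063541666666666 bottle 60.654545454545456
```

The overhang is 39 mm and the skew 0.1°. The raw image differences at the bystanders are unexpectedly high, so I'll move the arm clear and look at the whole view before handing in.

```bash
python3 - <<'E'
from bench import bot; from h import *; import pickle
print(bot.get_contact_force())
f=bot.grab_frame("top"); a=f["pixels"]; f0=pickle.load(open("top.pkl","rb"))["pixels"]
print("mean bench patch",a[300:380,470:530].mean(),f0[300:380,470:530].mean())
for nm,(r0,r1,c0,c1) in dict(vial=(96,122,218,242),carton=(220,252,206,250),bottle=(185,226,432,490)).items():
    p=f0[r0:r1,c0:c1]; q=a[r0-8:r1+8,c0-8:c1+8]
    m=cv2.matchTemplate(q,p,cv2.TM_CCOEFF_NORMED); _,v,_,l=cv2.minMaxLoc(m); print(nm,v,(l[0]-8,l[1]-8))
cv2.imwrite("pics/top4.png",a)
E
```

```text
[ 0.59753301 -0.41694352 -0.20242417]
mean bench patch 82.72770833333334 81.49048611111111
vial 0.9987810254096985 (0, 0)
carton 0.9985904693603516 (0, 0)
bottle -0.03387140482664108 (-3, -3)
```

View pics/top4.png

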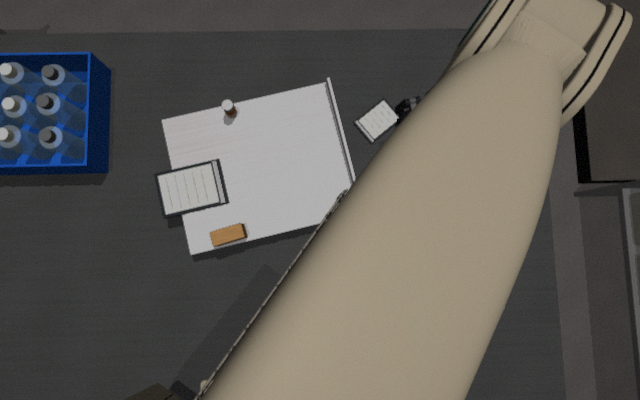

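The vial and carton match their first positions to the pixel, and the board (157–228, 160–216) sticks out squarely. The forearm hides the bottle, so I'll swing the arm back high over the scene to see it, then hand in if it's unmoved.

```bash
python3 - <<'E'
from bench import bot; from h import *; import pickle
bot.goto([380,350,300],[np.pi,0,.6])
a=bot.grab_frame("top")["pixels"]; f0=pickle.load(open("top.pkl","rb"))["pixels"]
ok=True
for nm,(r0,r1,c0,c1) in dict(bottle=(185,226,432,490)).items():
    p=f0[r0:r1,c0:c1]; q=a[r0-8:r1+8,c0-8:c1+8]
    m=cv2.matchTemplate(q,p,cv2.TM_CCOEFF_NORMED); _,v,_,l=cv2.minMaxLoc(m); print(nm,v,(l[0]-8,l[1]-8)); ok&=v>.98 and l==(8,8)
b4=cv2.imread("pics/top4.png"); m=cv2.matchTemplate(a[140:235,140:245],b4[150:225,150:235],cv2.TM_CCOEFF_NORMED); print("board same",cv2.minMaxLoc(m)[1::2])
print(bot.get_contact_force(),bot.get_time_s()); cv2.imwrite("pics/top5.png",a)
if ok: bot.finish_job(); print("handed in")
E
```

```text
bottle 0.9987125992774963 (0, 0)
board same (0.9989432096481323, (10, 10))
[ 0.40932236 -0.10199406 -0.58172433] 23.4833
the job is handed in; nothing more can be done
handed in
```

The board is pushed out over the riser's open end and the job is handed in, at about 23.5 s on the robot's clock. I pushed it with the open fingertips against its trailing end, turning it about 10° to match the riser on the way, and it was never gripped or lifted. Then I drew the hand away, up and clear.

**Last checks**
- **Overhang:** about 39 mm, measured from the trailing edge in the top view.
- **Squareness:** within about 0.2° of the open end, and the board looks flat.
- **Bystanders:** the vial, carton and bottle match their first positions to the pixel.
- **Board after the hand left:** it did not move.
- **Contact:** the force readings showed nothing touching the arm.

**Checks that disagreed**
- Front corners picked by eye in the top view gave only 32–36 mm. They are dark on a dark background, so I trusted the trailing edge, which also agrees with the fingertip position.
- A raw image difference at the bystanders was high. I didn't find the cause for the vial and carton; the arm was hiding the bottle. The matching above resolved it.

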